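Push the oak block home in the corner stop

TASK

Get the thick oak block ready for work on the bench: push it along the bench top with the fingers until its long side lies flat against the long fence of the wooden corner stop and its end is up against the stop's short arm, fully home in the corner. Only push it - do not lift or tip it - and leave the tall wooden spool and the nail tin standing where they are.

Things in the scene. Friction and masses are not known exactly. Their poses are not given: they have to be found in the camera images.
- block_mid (a point): Middle (half-way up) of the loose oak block: a plain rectangular wooden block, 105 mm (its x) by 190 mm (its y) by 65 mm high, 0.55 to 0.95 kg, friction about 0.6. It lies flat on the bench on the robot's side of the long fence and right of the short arm, askew by up to 0.4 rad to the fence; its y axis points roughly to the robot's left.
- thick_block: The same oak block; origin at the centre of its underside. Its own axes are turned 0.07 rad (4 degrees) clockwise, seen from above, from the block's faces: use point block_mid for the faces' directions.
- corner_stop: Fixed L-shaped stop: two wooden bars, 32 mm wide and high. Origin: inner corner, on the bench top. Long fence: face on the plane x = 0, from the corner to y = -270 mm, facing -x (the robot). Short arm: face on y = 0, from the corner to x = -108 mm, facing -y (the robot's right). The bars lie beyond those faces. Block home: its middle at x = -52.5, y = -95 mm here, axes parallel. Yawed up to 0.15 rad.
- tall_spool_mid (a point): Middle of a loose turned wooden spool, 42 mm across, 70 mm high, standing upright; not to be disturbed. It and the nail tin stand left of the block's start, on the robot's side of the corner stop's short arm.
- nail_tin_mid (a point): Middle of a loose open grey metal tin, 66 mm across, 75 mm high; not to be disturbed.

How it is judged:
By the outcome, as a careful person would: the job done as asked, in the order asked, and still so for the second after the job is handed in, with the robot touching nothing.
It also fails if it takes over 54 s, if anything falls off the work surface, if the arm or the gripper's body presses on something with over 40 N, if the wrist force passes 120 N, or if a joint passes its speed limit or range.

ROBOT

A 6-joint arm with a two-finger parallel gripper is mounted at the origin on a cart in front of the work surface, level with it; the furniture and walls round the work are solid. World frame = base frame: x ahead of the robot, y to its left, z up, the work surface at z = 0. Lengths are in mm, angles in degrees, forces in N, time in s.
With the tool pointing down it reaches from about 300 to 850 mm from the base axis. Payload 4.2 kg.
Tool frame: the origin (TCP) lies at the very end of the fingers, on their centre line; the grasp point (between the pads) lies 19 mm behind it; z points along the fingers, y is the line along which they close (so a half turn about z gives the same grasp; the last joint's range is limited). The gripper opens to 91 mm and grips with 3 to 60 N. Pads are 32 mm wide; open, the fingers measure 118 mm over their backs; the gripper's body (76 mm by 178 mm) begins 60 mm behind the grasp point.
Start: joints at [-76.318, 18.312, 89.639, -0, 72.044, -1.146], TCP at [147.157, -555.869, 193.076] pointing down, gripper open.
Joint ranges: [-177.97, 177.97], [-48.28, 115.42], [12.27, 149.76], [-77.06, 257.06], [2.81, 150.46], [-146.56, 146.56]. Speed limits (degrees/s): [147.25, 147.25, 180, 180, 180, 180].

INTERFACE

Orientations are given as [roll, pitch, yaw] about the fixed x, y, z axes, in that order (R = Rz(yaw) Ry(pitch) Rx(roll)).
In Python, from workcell import env, eyes gives the robot as it stands.
- The arm moves only by the tool send_rows, never from a script. Its argument "targets" is text: rows parted by semicolons, each of 7 numbers parted by spaces: the shift along the tool's x, y, z in m, then the turn, a rotation vector about the tool's x, y, z in degrees, then the opening in per cent of the stroke, from 0 (shut) to 100 (fully open). A call has 1 to 12 rows; each row is the pose to reach, as a shift and turn from the pose commanded when the call began, along the tool's axes at that moment; what a row does not reach only later rows make up. A row lasts 1/12 s, in which the tool goes at most 41.7 mm and 7.16 degrees, less where a joint would pass 70% of its speed; a pose out of reach is approached as far as the arm can. A call with a gripper value outside its range is refused whole. The fingers move at their own pace and stop on an object; "grip_force" is the grip in N (left out, the last holds). Time passes only in rows, so rows that repeat a pose let the fingers close. It gives the time, the measured TCP pose, the force, the opening and the grip force at its end, in the units of the state.
- env.state(): the state, without advancing time (a new reading comes with each control period).
- eyes.grab_frame(name): name is "scene" or "top" or "wrist"; returns a dict with "image" (480x640x3 uint8, blue, green, red), "fovy" (degrees; the focal length in pixels is half the picture's height over the tangent of half this angle, whatever the lens; pixels are square), "cx", "cy" (the principal point, pixels), "eye" and "attitude" of the camera in the world. Camera axes: x right, y up, looking along -z (the intrinsics and any distortion apply to the point x, -y, -z); pixel columns grow to the right and rows downward; lengths in mm; the calibration is good to about 2 mm. A picture is of the moment at which its call begins. There is no depth.
- env.job_done(): hands the job in; it is judged then, once.
The state is a dict: "time_s": time; "qpos": joint angles; "qvel": joint speeds; "effort": joint torques, N m; "ee_pos": TCP position; "ee_rot": TCP orientation; "force": force on the tool from outside, world axes, zero at the start; "torque": the same for the moment, N m; "gripper_width": finger opening in mm; "gripper_force": force on a finger pad.
Only numpy, scipy, OpenCV 4.12 (cv2) and the standard library are available. Lean on these libraries where they do the work, as an engineer would, in place of code of your own. Each camera call takes 0.05 s, during which the arm holds its last target. There are 200 camera calls.

## Working session

There is one attempt and no reset: what is moved stays moved. The work goes in short steps, Python scripts to look and compute and a tool call to move; the robot and the scene stay as the last step left them, time stands still between calls to the robot, and variables do not carry over. Pictures are saved under pics/ and viewed, at most 10 in all, crops included, and the job is handed in when it is done.

Besides the shell and the picture viewer there is one more tool, called after ">>>" by a JSON object that holds its "fn" and its "kwargs", one argument or row to a line. send_rows: Moves the arm, as the interface text tells. Its arguments: {"type":"object","properties":{"targets":{"type":"string"},"grip_force":{"type":"number"}},"required":["targets"]}

```bash
mkdir -p pics; ls; python3 - <<'E'
from workcell import env, eyes
import cv2, numpy as np, json
s=env.state(); print(s)
for n in("top","scene"):
    f=eyes.grab_frame(n); cv2.imwrite(f"pics/{n}0.png",f["image"])
    print(n,{k:v for k,v in f.items() if k!="image"})
E
```

```text
pics
{'time_s': 0.0, 'qpos': array([-7.63169023e+01,  1.83506227e+01,  8.97084389e+01, -2.37614106e-04,
        7.20440476e+01, -1.14592627e+00]), 'qvel': array([ 0.0110364 ,  0.09856898,  0.04406886, -0.01944324, -0.05371405,
       -0.03924563]), 'effort': array([ 1.93815773e-03, -4.12455583e+01, -2.31969827e+01,  7.29674217e-02,
        4.59095836e-02, -1.52419493e-04]), 'ee_pos': array([ 147.02876624, -555.30117586,  192.21676118]), 'ee_rot': array([-1.79896907e+02, -1.83620177e-03,  1.48290958e+01]), 'force': array([ 0.94465858, -0.10418704,  0.31540913]), 'torque': array([-0.0171383 , -0.06523285,  0.03353889]), 'gripper_force': 0.0, 'gripper_width': 91.43392216133388}
top {'fovy': 42.07468982347876, 'cx': 322.3672170399772, 'cy': 237.08299812614845, 'eye': array([ 368.05403784,  212.86630977, 1224.71528913]), 'attitude': array([ 10.29549634,  -0.18248745, -89.29557332])}
scene {'fovy': 46.156446105594945, 'cx': 322.3873557103311, 'cy': 244.52488745691213, 'eye': array([116.23014856, 907.90388363, 472.27605579]), 'attitude': array([  62.61244738,    0.98559803, -148.92330401])}
```

View pics/top0.png

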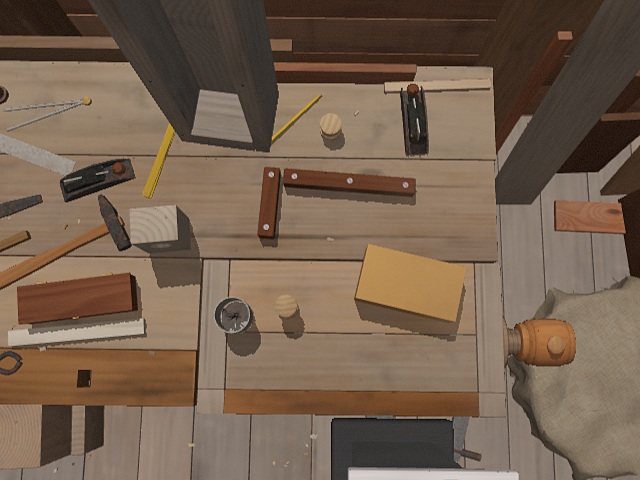

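View pics/scene0.png

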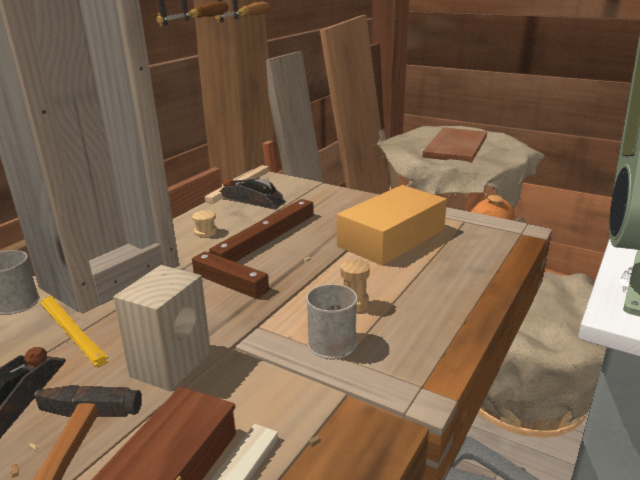

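The top view shows the block as a yellow quad around (412,283), the stop's inner corner near (281,190), the spool at (287,305) and the tin at (233,315). The scene view agrees. Next I measure them.

```bash
cat > h.py <<'E'
from workcell import env, eyes
import cv2, numpy as np
from scipy.spatial.transform import Rotation as R
def cast(f,px,z):
    px=np.atleast_2d(np.array(px,float)); F=240/np.tan(np.radians(f["fovy"]/2))
    d=np.c_[(px[:,0]-f["cx"])/F,-(px[:,1]-f["cy"])/F,-np.ones(len(px))]
    d=R.from_euler("xyz",f["attitude"],degrees=True).apply(d); e=f["eye"]
    return (e+d*((z-e[2])/d[:,2])[:,None])[:,:2]
def proj(f,P):
    F=240/np.tan(np.radians(f["fovy"]/2))
    c=R.from_euler("xyz",f["attitude"],degrees=True).inv().apply(np.atleast_2d(P)-f["eye"])
    return np.c_[f["cx"]+F*c[:,0]/-c[:,2],f["cy"]-F*c[:,1]/-c[:,2]]
def block(f,vmin=195):
    h=cv2.cvtColor(f["image"],cv2.COLOR_BGR2HSV)
    m=cv2.inRange(h,(14,110,vmin),(26,255,255)); m[:225]=0; m[:,:330]=0; m[:,475:]=0; m[330:]=0
    m=cv2.morphologyEx(m,cv2.MORPH_OPEN,np.ones((5,5)))
    c=max(cv2.findContours(m,0,1)[0],key=cv2.contourArea)
    return c[:,0]
E
python3 - <<'E'
from h import *
f=eyes.grab_frame("top"); im=f["image"]; h=cv2.cvtColor(im,cv2.COLOR_BGR2HSV)
for p in [(412,283),(380,305),(360,285),(440,318),(350,183),(268,200),(350,193),(300,230),(330,187)]: print(p,h[p[1],p[0]])
c=block(f); w=cast(f,c,65).astype(np.float32)
r=cv2.minAreaRect(w); print("block",r,cv2.boxPoints(r), cv2.minAreaRect(c))
m=cv2.inRange(h,(0,90,30),(14,255,140)); m[:155]=0;m[245:]=0;m[:,:250]=0;m[:,425:]=0
for k in cv2.findContours(m,0,1)[0]:
    if cv2.contourArea(k)<300: continue
    print("bar px",cv2.minAreaRect(k)); r=cv2.minAreaRect(cast(f,k[:,0],32).astype(np.float32)); print(r,cv2.boxPoints(r))
print("tin,spool",cast(f,[(233,311)],75),cast(f,[(287,301)],70))
v=im.copy()
cv2.drawContours(v,[c[:,None]],-1,(255,0,0),1); cv2.drawContours(v,cv2.findContours(m,0,1)[0],-1,(0,255,0),1)
cv2.imwrite("pics/m.png",cv2.resize(v[150:350,200:480],None,fx=2.8,fy=2.8))
E
```

```text
(412, 283) [ 17 135 180]
(380, 305) [ 14 170  69]
(360, 285) [ 18 140 184]
(440, 318) [ 16 138 122]
(350, 183) [  9  63 121]
(268, 200) [ 11 163  94]
(350, 193) [14 78 92]
(300, 230) [ 15  82 143]
(330, 187) [ 10 144  53]Traceback (most recent call last):
  File "<stdin>", line 4, in <module>
  File "h.py", line 17, in block
    c=max(cv2.findContours(m,0,1)[0],key=cv2.contourArea)
ValueError: max() iterable argument is empty
```

```bash
sed -i 's/vmin=195/vmin=150/' h.py
python3 - <<'E'
from h import *
f=eyes.grab_frame("top"); im=f["image"]; h=cv2.cvtColor(im,cv2.COLOR_BGR2HSV)
c=block(f); w=cast(f,c,65).astype(np.float32)
r=cv2.minAreaRect(w); print("block",r,cv2.boxPoints(r), cv2.minAreaRect(c))
m=cv2.inRange(h,(0,90,30),(14,255,140)); m[:155]=0;m[245:]=0;m[:,:250]=0;m[:,425:]=0
for k in cv2.findContours(m,0,1)[0]:
    if cv2.contourArea(k)<300: continue
    print("bar px",cv2.minAreaRect(k)); r=cv2.minAreaRect(cast(f,k[:,0],32).astype(np.float32)); print(r,cv2.boxPoints(r))
print("tin,spool",cast(f,[(233,311)],75),cast(f,[(287,301)],70))
v=im.copy()
cv2.drawContours(v,[c[:,None]],-1,(255,0,0),1); cv2.drawContours(v,cv2.findContours(m,0,1)[0],-1,(0,255,0),1)
cv2.imwrite("pics/m.png",cv2.resize(v[150:350,200:480],None,fx=2.8,fy=2.8))
E
```

```text
block ((496.2952575683594, 45.30067443847656), (189.45677185058594, 104.95295715332031), 77.13533782958984) [[424.04486  -35.366074]
 [526.36334  -58.733734]
 [568.54565  125.96742 ]
 [466.22717  149.33508 ]] ((411.2967529296875, 282.1256408691406), (102.58216094970703, 55.93424606323242), 13.284866333007812)
bar px ((348.97650146484375, 182.2946014404297), (132.53602600097656, 20.104475021362305), 4.553767681121826)
((695.4224853515625, 160.72926330566406), (261.6082763671875, 41.004154205322266), 86.05999755859375) [[665.9811    31.643005]
 [706.8883    28.825531]
 [724.8639   289.81552 ]
 [683.95667  292.633   ]]
bar px ((278.0, 205.5), (77.0, 56.0), 90.0)
((647.4263916015625, 298.6411437988281), (154.85020446777344, 108.63990020751953), 0.7354945540428162) [[569.3104  351.96274]
 [570.70496 243.3318 ]
 [725.54236 245.31955]
 [724.1478  353.9505 ]]
tin,spool [[437.17311706 373.82010835]] [[457.07893978 275.57926106]]
```

View pics/m.png

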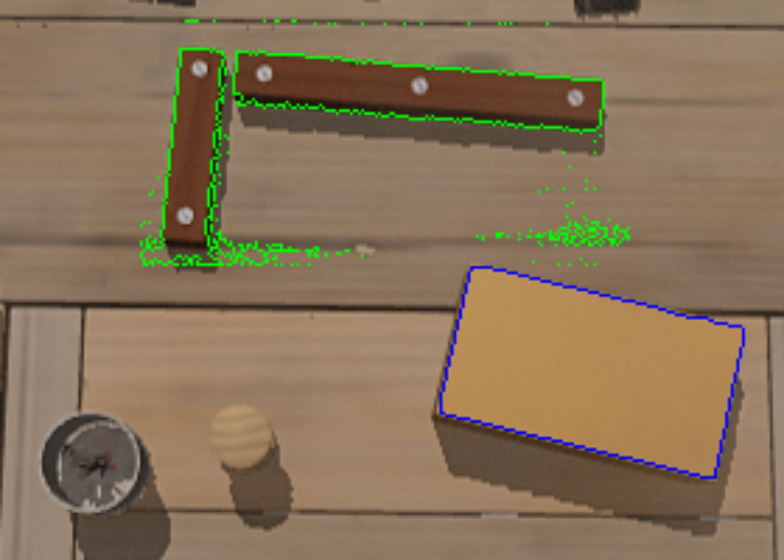

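The picture shows clean outlines: the block's top corners, the fence's back edge and the short arm's left edge. The bar's other edges carry side faces or stray wood-grain pixels, so I fit only the clean outer edges and offset them by 32 mm.

```bash
cat >> h.py <<'E'
def rel(cmd,tgt):   # (x,y,z,psi) -> tool-axis shift m, turn about tool z
    a=np.radians(cmd[3]); d=np.subtract(tgt[:3],cmd[:3])
    return np.round([ (d[0]*np.cos(a)+d[1]*np.sin(a))/1e3,(d[0]*np.sin(a)-d[1]*np.cos(a))/1e3,-d[2]/1e3,-(tgt[3]-cmd[3])],4)
E
python3 - <<'E'
from h import *
f=eyes.grab_frame("top"); h=cv2.cvtColor(f["image"],cv2.COLOR_BGR2HSV)
m=cv2.inRange(h,(0,90,30),(14,255,140))
# back edge of fence: first masked row per column; left edge of arm: first masked col per row
A=[(x,160+np.argmax(m[160:200,x]>0)-.5) for x in range(290,412)]
B=[(255+np.argmax(m[r,255:290]>0)-.5,r) for r in range(172,222)]
def fit(p):
    w=cast(f,p,32).astype(np.float32); v=cv2.fitLine(w,cv2.DIST_HUBER,0,.1,.1).ravel(); return v[:2],v[2:]
(da,pa),(db,pb)=fit(A),fit(B)
da*=np.sign(da[1]); db*=np.sign(db[0])
ya=np.degrees(np.arctan2(-da[0],da[1])); yb=np.degrees(np.arctan2(db[1],db[0])); print("yaw",ya,yb)
t=np.radians(ya); X=np.array([np.cos(t),np.sin(t)]);Y=np.array([-np.sin(t),np.cos(t)])
c=X*(X@pa-32)+Y*(Y@pb-32); print("corner",c,"home",c-52.5*X-95*Y, "px",proj(f,[[*c,32]]))
b=np.array([496.3,45.3]);
for n,p in dict(block=b,tin=(437,374),spool=(457,275.6)).items(): print(n,[(p-c)@X,(p-c)@Y])
cmd=(147.157,-555.869,193.076,14.83)
q=np.radians(-12.9); x=np.array([np.cos(q),np.sin(q)])
p=b-x*(52.5+16+25); print(p,rel(cmd,(*p,120,-12.9)))
E
```

```text
yaw -4.1402187 -3.8386405
corner [693.2682  299.88092] home [634.04645 208.91922] px [[278.38322467 182.41890546]]
block [np.float64(-178.0740403978344), np.float64(-268.137174496264)]
tin [np.float64(-260.950631124359), np.float64(55.42371049576923)]
spool [np.float64(-233.89858276901805), np.float64(-41.27554638332201)]
[405.15982834  66.17388585] [ 0.4086 -0.5353  0.0731 27.73  ]
```

>>> {"fn": "send_rows", "kwargs": {
  "targets": "0.204 -0.268 0.036 0 0 13.9 60;0.204 -0.268 0.036 0 0 13.9 60;0.204 -0.268 0.036 0 0 13.9 60;0.204 -0.268 0.036 0 0 13.9 60;0.204 -0.268 0.036 0 0 13.9 60;0.204 -0.268 0.036 0 0 13.9 60;0.204 -0.268 0.036 0 0 13.9 60;0.204 -0.268 0.036 0 0 13.9 60;0.204 -0.268 0.036 0 0 13.9 60;0.204 -0.268 0.036 0 0 13.9 60;0.204 -0.268 0.036 0 0 13.9 60;0.204 -0.268 0.036 0 0 13.9 60"
}}

```text
time_s: 1.25
ee_pos: [275.8, -246.0, 157.4]
ee_rot: [179.9, -0.0, 0.9]
force: [0.8, -0.3, -0.5]
gripper_width: 55.0
gripper_force: 0.0
```

>>> {"fn": "send_rows", "kwargs": {
  "targets": "0.045 -0.042 0.037 0 0 7 60;0.07 -0.08 0.037 0 0 13.8 60;0.09 -0.12 0.037 0 0 13.8 60;0.11 -0.16 0.037 0 0 13.8 60;0.12 -0.2 0.037 0 0 13.8 60;0.13 -0.24 0.037 0 0 13.8 60;0.134 -0.28 0.037 0 0 13.8 60;0.134 -0.308 0.037 0 0 13.8 60;0.134 -0.308 0.037 0 0 13.8 60;0.134 -0.308 0.06 0 0 13.8 60;0.134 -0.308 0.09 0 0 13.8 60;0.134 -0.308 0.12 0 0 13.8 60"
}}

```text
time_s: 2.25
ee_pos: [406.9, 65.0, 36.6]
ee_rot: [-180.0, -0.2, -12.9]
force: [0.8, 0.6, -0.7]
gripper_width: 54.6
gripper_force: 0.0
```

>>> {"fn": "send_rows", "kwargs": {
  "targets": "0 0 0.015 0 0 0 100;0.01 0 0.015 0 0 0 100;0.018 0 0.015 0 0 0 100;0.024 0 0.015 0 0 0 100;0.032 0 0.015 0 0 -0.7 100;0.04 -0.001 0.015 0 0 -1.6 100;0.05 -0.002 0.015 0 0 -2.8 100;0.06 -0.003 0.015 0 0 -4 100;0.07 -0.004 0.015 0 0 -5.2 100;0.08 -0.004 0.015 0 0 -6.4 100;0.09 -0.005 0.015 0 0 -7.6 100;0.1 -0.005 0.015 0 0 -8.9 100"
}}

```text
time_s: 3.25
ee_pos: [503.8, 47.8, 22.8]
ee_rot: [180.0, 0.0, -3.9]
force: [-3.9, 0.7, 2.2]
gripper_width: 91.1
gripper_force: 2.2
```

>>> {"fn": "send_rows", "kwargs": {
  "targets": "0.008 0 0 0 0 0 100;0.016 0 0 0 0 0 100;0.024 0 0 0 0 0 100;0.032 0 0 0 0 0 100;0.038 0 0 0 0 0 100;0.041 0 0 0 0 0 100;0.041 0 0 0 0 0 100;0.03 0 0 0 0 0 100;0.02 0 0 0 0 0 100;0.01 0 -0.03 0 0 0 100;0.01 0 -0.07 0 0 0 60;0.01 0 -0.1 0 0 0 60"
}}

```text
time_s: 4.25
ee_pos: [513.5, 47.5, 124.2]
ee_rot: [-180.0, -0.2, -4.0]
force: [0.4, -0.3, 0.2]
gripper_width: 80.8
gripper_force: 0.0
```

```bash
cat > look.py <<'E'
from h import *
import sys
f=eyes.grab_frame("top"); im=f["image"]; cv2.imwrite(f"pics/{sys.argv[1]}.png",im[140:360,190:500])
h=cv2.cvtColor(im,cv2.COLOR_BGR2HSV)
m=cv2.inRange(h,(15,110,150),(26,255,255)); m=cv2.morphologyEx(m,cv2.MORPH_OPEN,np.ones((5,5)))
m[:130]=0;m[335:]=0;m[:,:282]=0;m[:,490:]=0
c=max(cv2.findContours(m,0,1)[0],key=cv2.contourArea); r=cv2.minAreaRect(cast(f,c[:,0],65).astype(np.float32))
print(cv2.minAreaRect(c)); bx=cv2.boxPoints(r); print(r)
t=np.radians(-4); X=np.array([np.cos(t),np.sin(t)]);Y=np.array([-np.sin(t),np.cos(t)]); co=np.array([693.3,299.9])
print("stop frame ctr",(np.array(r[0])-co)@X,(np.array(r[0])-co)@Y,"corners",np.round(np.c_[(bx-co)@X,(bx-co)@Y],1).tolist())
s=env.state(); print(s["ee_pos"],s["ee_rot"],s["force"],s["time_s"],s["qpos"])
E
python3 look.py a
```

```text
((403.2529602050781, 218.21176147460938), (78.30712890625, 53.61085891723633), 4.39870548248291)
((617.2874755859375, 57.91078567504883), (149.71070861816406, 104.40312957763672), 86.03345489501953)
stop frame ctr -58.94704744954595 -246.70210642470516 corners [[-111.1, -321.6], [-6.7, -321.5], [-6.8, -171.8], [-111.2, -171.9]]
[518.0405422   47.84296412 130.17130085] [-179.89028898   -0.85983662   -3.96254645] [2.32276366 0.9089273  4.09903778] 4.3 [ 4.01722932e+00  1.58304971e+01  1.02967565e+02 -1.23279947e-02
  6.03351974e+01  9.79849729e+01]
```

View pics/a.png

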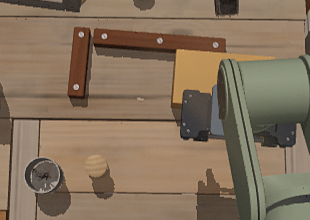

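The block now lies parallel to the fence, about 6 mm off it and about 172 mm from the short arm, at crop (175–250, 55–105). I'll go round to its right end.

>>> {"fn": "send_rows", "kwargs": {
  "targets": "0 0.02 0 0 0 -7 60;0.01 0.04 0 0 0 -14 60;0.02 0.06 0 0 0 -21 60;0.03 0.08 0 0 0 -28 60;0.04 0.1 0 0 0 -35 60;0.05 0.12 0 0 0 -42 60;0.06 0.139 0 0 0 -49 60;0.07 0.139 0 0 0 -56 60;0.08 0.139 0 0 0 -63 60;0.09 0.139 0 0 0 -70 60;0.1 0.139 0 0 0 -77 60;0.102 0.139 0 0 0 -84 60"
}}

```text
time_s: 5.3
ee_pos: [607.5, -98.6, 121.9]
ee_rot: [179.8, 0.0, 80.4]
force: [-0.8, 0.1, 0.8]
gripper_width: 54.4
gripper_force: 0.0
```

>>> {"fn": "send_rows", "kwargs": {
  "targets": "0 0 0 0 0 -6 60;0 0 0 0 0 -6 60;0 0 0 0 0 -6 60;0 0 0 0 0 -6 60"
}}

```text
time_s: 5.63
ee_pos: [605.5, -98.3, 122.0]
ee_rot: [180.0, 0.0, 85.9]
force: [-0.4, -0.0, -0.9]
gripper_width: 54.8
gripper_force: 0.0
```

```bash
python3 look.py b; python3 - <<'E'
from h import *
f=eyes.grab_frame("wrist"); cv2.imwrite("pics/w.png",f["image"])
E
```

```text
((414.1103210449219, 219.30624389648438), (100.31942749023438, 53.76948547363281), 4.635463714599609)
((615.7193603515625, 38.03850173950195), (189.6053466796875, 104.6015625), 85.96995544433594)
stop frame ctr -59.12512238143743 -266.635368664537 corners [[-111.5, -361.4], [-6.9, -361.5], [-6.8, -171.9], [-111.4, -171.8]]
[605.4520222  -98.27354193 122.08154619] [1.79966843e+02 1.08922900e-02 8.59289811e+01] [-0.62283245 -0.14428504  0.13231094] 5.6833 [-1.02895988e+01  2.45817472e+01  9.05353385e+01 -7.99459088e-03
  6.48487732e+01 -6.21518736e+00]
```

View pics/b.png

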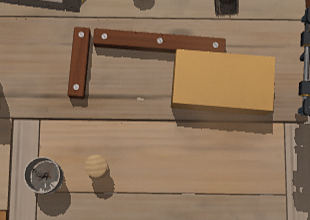

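The view shows the full block clear of the arm, parallel to the fence: 6.7 mm off it and 172 mm from the short arm. Now the long push.

>>> {"fn": "send_rows", "kwargs": {
  "targets": "0 0 0.04 0 0 0 60;0 0 0.08 0 0 0 60;0 0 0.1 0 0 0 60;0.008 0 0.1 0 0 0 60;0.016 0 0.1 0 0 0 60;0.022 0 0.1 0 0 0 60;0.028 0 0.1 0 0 0 60;0.036 0 0.1 0 0 0 60;0.045 0 0.1 0 0 0 60;0.055 0 0.1 0 0 0 60;0.065 0 0.1 0 0 0 60;0.075 0 0.1 0 0 0 60"
}}

```text
time_s: 6.73
ee_pos: [612.2, -23.7, 24.2]
ee_rot: [179.8, 0.1, 86.1]
force: [-0.6, -6.0, 3.1]
gripper_width: 54.8
gripper_force: 2.6
```

>>> {"fn": "send_rows", "kwargs": {
  "targets": "0.01 0 0 0 0 0 60;0.02 0 0 0 0 0 60;0.03 0 0 0 0 0 60;0.04 0 0 0 0 0 60;0.05 0 0 0 0 0 60;0.06 0 0 0 0 0 60;0.07 0 0 0 0 0 60;0.08 0 0 0 0 0 60;0.09 0 0 0 0 0 60;0.1 0 0 0 0 0 60;0.107 0 0 0 0 0 60;0.112 0 0 0 0 0 60"
}}

```text
time_s: 7.73
ee_pos: [619.2, 88.7, 23.6]
ee_rot: [179.8, 0.0, 86.1]
force: [0.1, -5.4, 3.1]
gripper_width: 54.8
gripper_force: 2.6
```

```bash
python3 look.py c
```

```text
((326.28131103515625, 212.85565185546875), (92.85089111328125, 53.466796875), 4.5377726554870605)
((626.1405029296875, 205.25546264648438), (177.52334594726562, 104.12295532226562), 86.09131622314453)
stop frame ctr -60.39383072594829 -99.09879771139416 corners [[-112.3, -187.9], [-8.2, -187.8], [-8.5, -10.3], [-112.6, -10.4]]
[619.19266181  89.64800434  23.2433491 ] [ 1.79864519e+02 -2.96015972e-02  8.60749579e+01] [-0.0776965  -2.07338522  0.65284945] 7.7833 [7.18327131e+00 3.09411546e+01 9.55198118e+01 3.66788781e-03
 5.34003881e+01 1.11061652e+01]
```

>>> {"fn": "send_rows", "kwargs": {
  "targets": "-0.02 0 0 0 0 0 60;-0.025 0 -0.03 0 0 0 60;-0.025 0 -0.07 0 0 0 60;-0.025 0 -0.1 0 0 0 60;-0.01 -0.01 -0.1 0 0 7 80;0.005 -0.02 -0.1 0 0 14 100;0.02 -0.03 -0.1 0 0 21 100;0.035 -0.04 -0.1 0 0 28 100;0.05 -0.05 -0.1 0 0 35 100;0.065 -0.06 -0.1 0 0 42 100;0.08 -0.07 -0.1 0 0 49 100;0.095 -0.08 -0.1 0 0 56 100"
}}

```text
time_s: 8.78
ee_pos: [544.2, 190.2, 121.9]
ee_rot: [-179.9, -0.0, 29.7]
force: [-0.2, 0.8, 0.8]
gripper_width: 91.3
gripper_force: 0.0
```

```bash
python3 - <<'E'
from h import *
s=env.state(); p=s["ee_pos"]; y=s["ee_rot"][2]; print(p,y); print(rel((*p[:2],122,y),(532.4,206.9,22,-4)))
E
```

```text
[544.23106608 190.2192517  121.91990346] 29.650984664604543
[-2.0000e-03 -2.0300e-02  1.0000e-01  3.3651e+01]
```

>>> {"fn": "send_rows", "kwargs": {
  "targets": "-0.001 -0.01 0 0 0 7 100;-0.002 -0.02 0 0 0 14 100;-0.002 -0.02 0 0 0 21 100;-0.002 -0.02 0 0 0 28 100;-0.002 -0.02 0 0 0 34 100;-0.002 -0.02 0 0 0 34 100;-0.002 -0.02 0.03 0 0 34 100;-0.002 -0.02 0.06 0 0 34 100;-0.002 -0.02 0.09 0 0 34 100;-0.002 -0.02 0.1 0 0 34 100;-0.002 -0.02 0.1 0 0 34 100"
}}

```text
time_s: 9.7
ee_pos: [531.2, 204.4, 19.4]
ee_rot: [179.9, 0.3, -3.9]
force: [0.8, -0.0, 0.7]
gripper_width: 91.5
gripper_force: 0.0
```

>>> {"fn": "send_rows", "kwargs": {
  "targets": "0.007 0 0 0 0 0 100;0.014 0 0 0 0 0 100;0.02 0 0 0 0 0 100;0.024 0 0 0 0 0 100;0.028 0 0 0 0 0 100;0.03 0 0 0 0 0 100;0.032 0 0 0 0 0 100;0.032 0 0 0 0 0 100"
}}

```text
time_s: 10.37
ee_pos: [563.1, 202.6, 22.4]
ee_rot: [180.0, 0.3, -3.9]
force: [-7.9, 1.0, 5.7]
gripper_width: 91.3
gripper_force: 4.1
```

```bash
sed -i 's/:282\]/:255]/' look.py; python3 look.py d
```

```text
((293.0, 183.5), (9.0, 22.0), 90.0)
((682.5096435546875, 269.4045715332031), (17.827091217041016, 42.26780700683594), 0.7556210160255432)
stop frame ctr -8.636818124173125 -31.1738403518138 corners [[-19.3, -10.9], [-15.8, -53.0], [2.0, -51.5], [-1.5, -9.4]]
[563.13950585 202.60701576  22.45999554] [179.95668599   0.2619593   -3.94234675] [-8.83740887  0.76693459  5.06308545] 10.4167 [1.86506076e+01 2.91489474e+01 9.91344981e+01 7.69916812e-02
 5.19750760e+01 1.12545291e+02]
```

>>> {"fn": "send_rows", "kwargs": {
  "targets": "0.002 0 0 0 0 0 100;0.003 0 0 0 0 0 100;0.004 0 0 0 0 0 100;0.004 0 0 0 0 0 100"
}}

```text
time_s: 10.75
ee_pos: [563.0, 202.4, 22.5]
ee_rot: [179.9, 0.7, -3.9]
force: [-16.6, 1.7, 12.2]
gripper_width: 91.3
gripper_force: 8.5
```

>>> {"fn": "send_rows", "kwargs": {
  "targets": "0.003 0 0 0 0 0 100;0.003 0 0 0 0 0 100;-0.01 0 0 0 0 0 100;-0.03 0 -0.01 0 0 0 100;-0.03 0 -0.05 0 0 0 100;-0.03 0 -0.09 0 0 0 100;-0.03 0.02 -0.1 0 0 -7 60;-0.02 0.04 -0.1 0 0 -14 60;-0.01 0.06 -0.1 0 0 -21 60;0 0.08 -0.1 0 0 -28 60;0.02 0.1 -0.1 0 0 -35 60;0.03 0.12 -0.1 0 0 -42 60"
}}

```text
time_s: 11.75
ee_pos: [593.9, 79.3, 123.0]
ee_rot: [179.8, -0.2, 38.4]
force: [-0.4, -0.1, 0.2]
gripper_width: 55.9
gripper_force: 0.0
```

```bash
python3 look.py e; python3 - <<'E'
from h import *
s=env.state(); p=s["ee_pos"]; y=s["ee_rot"][2]; print(p,y); print(rel((*p[:2],122,y),(621.6,64.3,22,86)))
E
```

```text
((328.8874816894531, 208.9253387451172), (99.08641815185547, 53.59638977050781), 4.513988018035889)
((633.78173828125, 199.5799560546875), (188.88050842285156, 104.60082244873047), 86.14804077148438)
stop frame ctr -52.37530571309976 -104.22745342120943 corners [[-104.4, -198.8], [0.2, -198.5], [-0.3, -9.7], [-104.9, -9.9]]
[594.95264765  75.55292757 122.80061026] [ 1.79657434e+02 -1.32814287e-01  3.85506915e+01] [ 1.31738737 -2.44945662  0.03418033] 11.8 [ 6.26854751 23.25144451 92.62719893 -0.24366542 63.826316   57.82516941]
[594.95264765  75.55292757 122.80061026] 38.55069151700909
[ 1.38000e-02  2.54000e-02  1.00000e-01 -4.74493e+01]
```

View pics/e.png

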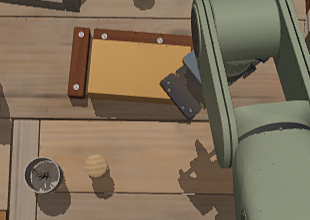

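The block now lies against the fence, with about 9 mm left to the short arm. Next is the end push.

>>> {"fn": "send_rows", "kwargs": {
  "targets": "0.007 0.012 0 0 0 -7 60;0.014 0.025 0 0 0 -14 60;0.014 0.025 0 0 0 -21 60;0.014 0.025 0 0 0 -28 60;0.014 0.025 0 0 0 -35 60;0.014 0.025 0 0 0 -42 60;0.014 0.025 0 0 0 -48 60;0.014 0.025 0 0 0 -48 60;0.014 0.025 0.03 0 0 -48 60;0.014 0.025 0.06 0 0 -48 60;0.014 0.025 0.09 0 0 -48 60;0.014 0.025 0.1 0 0 -48 60"
}}

```text
time_s: 12.8
ee_pos: [615.0, 69.1, 18.2]
ee_rot: [-179.7, 0.1, 85.9]
force: [-1.2, 0.3, -0.6]
gripper_width: 54.8
gripper_force: 0.0
```

>>> {"fn": "send_rows", "kwargs": {
  "targets": "0.006 0 0 0 0 0 60;0.012 0 0 0 0 0 60;0.018 0 0 0 0 0 60;0.023 0 0 0 0 0 60;0.027 0 0 0 0 0 60;0.031 0 0 0 0 0 60;0.034 0 0 0 0 0 60;0.036 0 0 0 0 0 60;0.038 0 0 0 0 0 60;0.038 0 0 0 0 0 60"
}}

```text
time_s: 13.63
ee_pos: [621.2, 98.2, 24.2]
ee_rot: [179.8, 0.9, 86.2]
force: [0.3, -30.6, 7.0]
gripper_width: 54.8
gripper_force: 14.9
```

The short arm is reached (30 N). I'll back off and look.

>>> {"fn": "send_rows", "kwargs": {
  "targets": "-0.01 0 0 0 0 0 60;-0.03 0 0 0 0 0 60;-0.06 0 -0.02 0 0 0 60;-0.08 0 -0.06 0 0 0 60;-0.1 0 -0.1 0 0 0 60;-0.13 0 -0.1 0 0 0 60;-0.16 0 -0.1 0 0 0 60;-0.16 0 -0.1 0 0 0 60"
}}

```text
time_s: 14.3
ee_pos: [609.8, -56.2, 124.4]
ee_rot: [179.7, 0.1, 85.8]
force: [-0.6, 0.2, 0.5]
gripper_width: 54.9
gripper_force: 0.0
```

```bash
python3 look.py f; python3 - <<'E'
from h import *
f=eyes.grab_frame("top");s=eyes.grab_frame("scene")
a=cv2.resize(f["image"][150:350,220:400],None,fx=2.2,fy=2.2); b=cv2.resize(s["image"][170:370,180:390],None,fx=1.8,fy=1.8)
o=np.zeros((440,a.shape[1]+b.shape[1],3),np.uint8); o[:a.shape[0],:a.shape[1]]=a; o[:b.shape[0],a.shape[1]:]=b; cv2.imwrite("pics/g.png",o)
E
```

```text
((324.17901611328125, 208.59246826171875), (99.79158020019531, 53.58054733276367), 4.4846062660217285)
((634.3679809570312, 209.0516357421875), (189.27215576171875, 104.6166000366211), 86.17789459228516)
stop frame ctr -52.45120207044612 -94.7379520475624 corners [[-104.5, -189.5], [0.2, -189.2], [-0.4, 0.1], [-105.1, -0.3]]
[609.49612768 -53.7232339  123.51928208] [ 1.79830269e+02 -3.24784284e-02  8.58090453e+01] [ 0.31885176 -0.24833025  0.09563896] 14.35 [-6.13646800e+00  2.43140317e+01  9.07574983e+01  4.22559784e-02
  6.47599456e+01 -1.96342739e+00]
```

View pics/g.png

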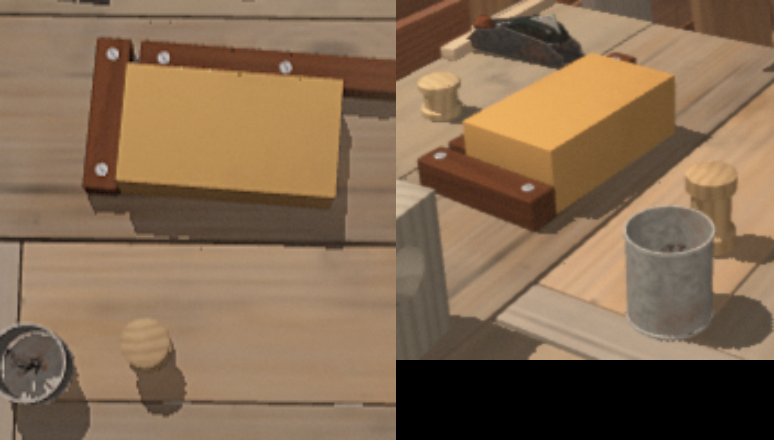

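The pictures show the block seated in the corner, with its middle at (-52.5, -94.7) against a home of (-52.5, -95). The spool and tin are still standing in place, and the arm is clear.

```bash
python3 -c "
from workcell import env
print(env.job_done())"
```

```text
the job is handed in; nothing more can be done
None
```

The oak block is home in the corner stop, flat against the long fence and up against the short arm; the last camera check put its middle about 0.3 mm from the home position. The spool and nail tin still stand where they were, and the job was handed in at about 14 s, though no verdict came back.

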